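# Lock the gearbox cover of the bench dough roller

## Robot

A 7-joint arm with a two-finger parallel gripper is mounted at the origin on the work surface. World frame = base frame: x ahead of the robot, y to its left, z up, the work surface at z = 0. Lengths are in m, angles in degrees, forces in N, time in s.
With the tool pointing down it reaches from about 0.425 to 0.95 m from the base axis. Payload 4.7 kg.
Tool frame: the origin (TCP) lies midway between the tips of the shut fingers; the grasp point (between the pads) lies 19 mm behind it (tcp_to_grasp is the distance from the TCP to the grasp point, in m); y points along the fingers, x is the direction in which the jaws open and shut, and the axes are right-handed (so a half turn about y gives the same grasp; the last joint's range is limited). The gripper opens to 85 mm and grips with 20 to 120 N. Pads are 22 mm wide; open, the fingers measure 114 mm over their backs; the gripper's body (76 mm by 85 mm) begins 54 mm behind the grasp point. The pads swing forward as they close: fully open they stand 13 mm farther back than shut.
Start: joints at [66.24, 26.849, -2.785, 87.806, 1.381, 65.374, -4.715], TCP at [0.254, -0.625, 0.231] pointing down, gripper open.
Joint ranges: [-148.3, 148.3], [-19.14, 114.17], [-79.39, 73.82], [5.75, 140.21], [-59.74, 239.74], [12.07, 113.84], [-152.46, 152.46]. Speed limits (degrees/s): [147.25, 147.25, 180, 180, 180, 180, 180].

## Interface

Orientations are given as a 3x3 rotation matrix whose columns are the frame's x, y, z axes.
In Python, from plant import movep, move_l, movej, command_gripper, hold, solve_ik, read_camera, camera_model, MotionError, finish_job, boxes_of, get_clock, get_q, get_qvel, get_joint_torque, get_ee_pos, get_tool_rot, get_contact_force, get_wrist_torque, get_width, tcp_to_grasp gives the robot as it stands. Calls block until the motion is done:
- movep(position, orientation): joint-space move of the TCP to a pose.
- move_l(position, rotation=None, v=0.15, f_stop=None): straight line of the TCP; rotation=None keeps the orientation; v is the mean speed in m/s. With f_stop (N) it stops when the force on the tool has changed by that much, and returns True; else False.
- movej(angles): joint-space move.
- command_gripper(opening, strength=None): finger opening in m; strength is the grip in N (None keeps the last); returns when the fingers have stopped.
- hold(seconds).
- solve_ik(position, orientation): joint angles nearest the present ones, or None.
- read_camera(name): name is "side" or "top" or "wrist"; returns the picture (384x512x3 uint8, red, green, blue); there is no depth.
- camera_model(name): a dict with "fx", "fy", "cx", "cy" (pixels), "extrinsics" (4x4, takes a point from world to camera coordinates). Camera axes: x right, y up, looking along -z (the intrinsics and any distortion apply to the point x, -y, -z); pixel columns grow to the right and rows downward; lengths in m; the calibration is good to about 2 mm. A picture is of the moment at which its call begins: read the wrist's pose just before it. camera_model takes no time and is no camera call; for the wrist camera it gives the pose at the moment of the call.
A pose or a line that the arm cannot do raises MotionError and nothing moves.
- finish_job(): hands the job in, once; it reports no verdict.
Trained networks look in the newest picture that a camera, given by its name, has taken for a name from the list of things; names that differ only in an ending like _2 or _b are one class to them, and where a whole thing is asked for, a point or a joint stands for the part that bears it (a point fixed in the world has none). Each returns a list of dicts, best first, with "conf" (0 to 1); they miss things now and then, are a little off and sometimes report something else, mostly with a low value. They report only what shows in the picture. A call takes as long as a camera call. They do not tell look-alikes from the thing itself.
- boxes_of(camera, thing): "bbox" ([left, top, right, bottom] in pixels, round what is visible of it).
Readings, each from a call of its own:
- get_clock(): time.
- get_q(): joint angles.
- get_qvel(): joint speeds.
- get_joint_torque(): joint torques, N m.
- get_ee_pos(): TCP position.
- get_tool_rot(): TCP orientation.
- get_contact_force(): force on the tool from outside, world axes, zero at the start.
- get_wrist_torque(): the same for the moment, N m.
- get_width(): finger opening in m.
Only numpy, scipy, OpenCV 4.12 (cv2) and the standard library are available. Lean on these libraries where they do the work, as an engineer would, in place of code of your own. Each camera call takes 0.05 s, during which the arm holds its last target.

## Task

Take the flat-sided black screwdriver from the wooden rack, set its blade in the one slotted screw on the dough roller's cover, push the screw down on its spring and, still pushing, turn it clockwise (seen from above) until it comes to its stop. Then stand the screwdriver upright again in the same rack hole it came from and let go of it.

Things in the scene. Friction and masses are not known exactly. Their poses are not given: they have to be found in the camera images.
- driver_grip (a point): Screwdriver, 0.16 kg, upright in a rack hole; point at mid-handle on its axis. z up, x along the blade. Black handle 26 mm thick along y (grip these flats), 40 along x, top 36 above this point. A 48 mm disc under it (top 44, underside 50 below this point) rests on the rack. Blade tip 125 below, 18 wide (x), 4 thick (y).
- rack: Wooden rack, fixed: 70 x 240 x 85 mm high, origin at the centre of its underside, row of holes along y. Three square through holes, 32 mm wide, at y = -75, 0, 75 mm: one holds the screwdriver, flats facing the rack's long sides; the others a round wooden-handled awl and a steel T-handle key, up to 147 mm above the table.
- screw_slot (a point): Centre of the slot floor of the slotted screw, on its upright axis; x along the slot, z up, moving with the screw. Steel head 52 mm across in a low collar on the flat cover (70 mm above table) of a dough roller; the two other heads are solid hexagons. Slot 42 mm long, 12 deep, 9 wide at the floor, 16 at the mouth: blade has 17 deg play. Rollers behind: up to 110 mm high.
- screw_turn (a joint): Turn of the slotted screw in rad: grows clockwise seen from above; starts between 0 and 0.25, hard stop (locked) at 1.22. Friction about 0.1 N m; it stays where it is left.
- screw_press (a joint): How far the screw is pushed down on its spring, in m: 0 is up, 0.008 the bottom. About 3.5 N starts it, 9 N holds it at the bottom; 4 to 6 mm is a good push. It springs up when let go.
There are look-alikes about, which are no part of the job. Leave any pink look-alike of the part that bears driver_grip alone.

How it is judged (in metres and radians):
On the way, in this order (a step that is already met when the one before it is completed fails the run):
1. the screwdriver stands in the slot and pushes the screw down by more than 2 mm, before it is turned beyond 0.45 rad (horizontal distance between driver_grip and screw_slot below 0.02 m and distance between driver_grip and screw_slot below 0.133 m and value of joint screw_press above 0.002 m and value of joint screw_turn below 0.45 rad), for 0.05 s.
2. half way round (0.5 to 0.95 rad) with the screwdriver still in the slot and pushing the screw down more than 1.5 mm (horizontal distance between driver_grip and screw_slot below 0.02 m and distance between driver_grip and screw_slot below 0.133 m and value of joint screw_press above 0.0015 m and value of joint screw_turn between 0.5 and 0.95 rad).
3. turned to its stop (beyond 1.05 rad) with the screwdriver still in the slot and pushing the screw down more than 1.5 mm (horizontal distance between driver_grip and screw_slot below 0.02 m and distance between driver_grip and screw_slot below 0.133 m and value of joint screw_press above 0.0015 m and value of joint screw_turn above 1.05 rad), for 0.05 s.
At the end, for the whole second after the job is handed in: the slotted screw is turned clockwise to its stop (beyond 1.05 of 1.22 rad) and has sprung up again (less than 1.5 mm down); the screwdriver stands upright (within 10 degrees) in the rack hole it came from, within 20 mm of where it was (value of joint screw_turn above 1.05 rad and value of joint screw_press below 0.0015 m and distance of driver_grip from where it was at the start of the episode below 0.02 m and angle between driver_grip's own z axis and vertical below 0.17 rad); the robot touches nothing.
It also fails if it takes over 53 s, if anything falls off the work surface, if the arm or the gripper's body presses on something with over 40 N, if the wrist force passes 120 N, or if a joint passes its speed limit or range.

## Working session

There is one attempt and no reset: what is moved stays moved. The work goes in short steps, each a Python script; the robot and the scene stay as the last script left them, time stands still between calls to the robot, and variables do not carry over. Pictures are saved under pics/ and viewed, and the job is handed in when it is done.

```bash
ls; mkdir -p pics; python3 - <<'E'
from plant import *
import cv2
for n in ["side","top","wrist"]:
    im=read_camera(n); cv2.imwrite(f"pics/a_{n}.png",im[:,:,::-1])
    m=camera_model(n); print(n,{k:(v if not hasattr(v,'round') else v.round(3)) for k,v in m.items()})
    for t in ["driver_grip","rack","screw_slot"]:
        print(t,[(round(b["conf"],2),[int(x) for x in b["bbox"]]) for b in boxes_of(n,t)])
print(get_clock(),get_ee_pos(),get_tool_rot(),tcp_to_grasp)
E
```

```text
pics
side {'fx': 461.7846512820427, 'fy': 461.7846512820427, 'cx': 246.97562234660856, 'cy': 197.74839461326567, 'extrinsics': array([[ 0.994, -0.111,  0.009, -0.498],
       [ 0.077,  0.739,  0.67 , -0.141],
       [-0.081, -0.665,  0.742, -1.193],
       [ 0.   ,  0.   ,  0.   ,  1.   ]])}
driver_grip [(0.97, [266, 129, 278, 176]), (0.87, [266, 104, 277, 134]), (0.75, [195, 155, 210, 200]), (0.6, [196, 125, 215, 158])]
rack [(0.83, [222, 122, 252, 197])]
screw_slot [(0.91, [219, 237, 243, 255])]
top {'fx': 381.86940993216564, 'fy': 381.86940993216564, 'cx': 253.08858220204385, 'cy': 194.48940274291473, 'extrinsics': array([[-0.026, -0.999, -0.031,  0.049],
       [ 0.994, -0.029,  0.108, -0.514],
       [-0.108, -0.028,  0.994, -0.834],
       [ 0.   ,  0.   ,  0.   ,  1.   ]])}
driver_grip [(0.95, [82, 133, 126, 163]), (0.94, [125, 187, 160, 213]), (0.93, [117, 233, 151, 257]), (0.92, [143, 130, 174, 160]), (0.7, [184, 238, 210, 260])]
rack [(0.59, [93, 181, 210, 220])]
screw_slot [(0.85, [298, 210, 324, 230])]
wrist {'fx': 294.0028832457833, 'fy': 294.0028832457833, 'cx': 256.6933272684904, 'cy': 193.42494301428638, 'extrinsics': array([[ 0.376, -0.926, -0.   , -0.677],
       [ 0.889,  0.361, -0.281,  0.037],
       [ 0.26 ,  0.106,  0.96 , -0.379],
       [ 0.   ,  0.   ,  0.   ,  1.   ]])}
driver_grip []
rack []
screw_slot []
0.6 [ 0.25407782 -0.62538477  0.23133578] [[ 3.76325829e-01  9.09283803e-05  9.26487378e-01]
 [-9.26487378e-01 -6.00465191e-05  3.76325835e-01]
 [ 8.98510407e-05 -9.99999994e-01  6.16469406e-05]] 0.0187
```

View pictures.

```bash
python3 - <<'E'
import cv2
a=cv2.imread("pics/a_top.png")[90:290,60:360]; cv2.imwrite("pics/a_top2.png",cv2.resize(a,(800,533),interpolation=cv2.INTER_CUBIC))
a=cv2.imread("pics/a_side.png")[80:290,150:400]; cv2.imwrite("pics/a_side2.png",cv2.resize(a,None,fx=2.8,fy=2.8,interpolation=cv2.INTER_CUBIC))
E
```

```text
(no output)
```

View pics/a_top2.png

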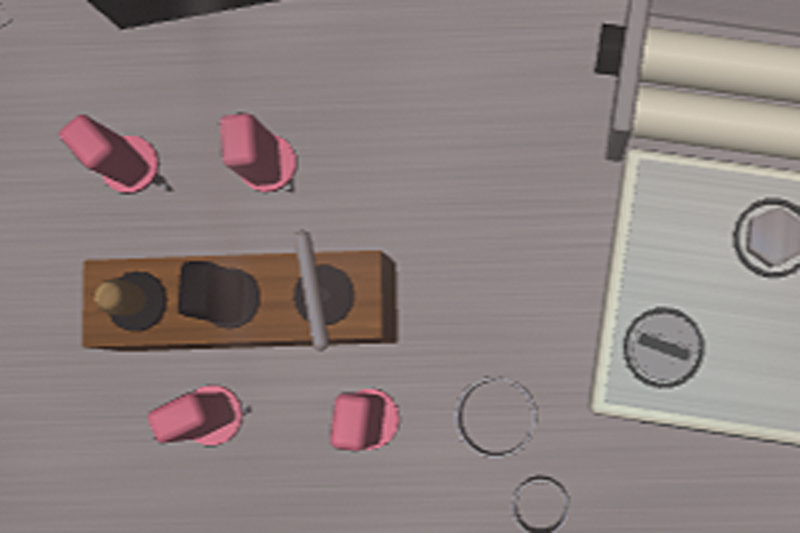

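View pics/a_side2.png

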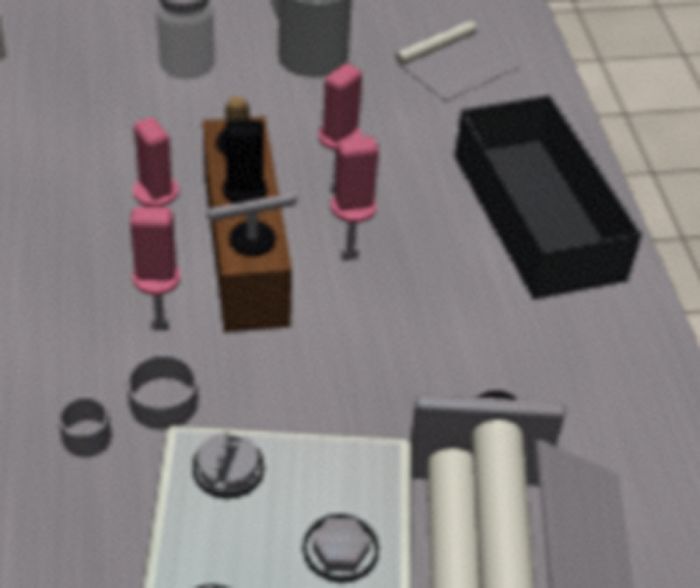

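```bash
cat > h.py <<'E'
from plant import *
import numpy as np, cv2
def ray(m,u,v):
    E=np.array(m["extrinsics"]);R=E[:3,:3];t=E[:3,3]
    d=np.array([(u-m["cx"])/m["fx"],-(v-m["cy"])/m["fy"],-1.0])
    return -R.T@t, R.T@d
def at_z(m,u,v,z):
    c,d=ray(m,u,v); return c+d*(z-c[2])/d[2]
def proj(m,p):
    E=np.array(m["extrinsics"]);q=E[:3,:3]@np.array(p)+E[:3,3]
    return np.array([m["cx"]+m["fx"]*q[0]/-q[2], m["cy"]+m["fy"]*(-q[1])/-q[2]])
def snap(n,f,crop=None,s=1):
    m=camera_model(n); im=read_camera(n); a=im[:,:,::-1]
    if crop: a=a[crop[1]:crop[3],crop[0]:crop[2]]
    cv2.imwrite("pics/"+f,cv2.resize(a,None,fx=s,fy=s,interpolation=cv2.INTER_CUBIC)); return im,m
E
python3 - <<'E'
from h import *
np.set_printoptions(precision=4,suppress=True)
m=camera_model("top"); s=800/300
print(m.keys())
def g(x,y,z): return at_z(m,60+x/s,90+y/s,z)
for n,x,y,z in [("c1",83,262,.085),("c2",382,251,.085),("c3",381,342,.085),("c4",85,347,.085),("disc",222,297,.09),("htop",201,290,.171),("awl disc",135,300,.09),("T disc",325,295,.09),
 ("screw",664,347,.075),("s1",640,337,.075),("s2",690,355,.075),("cov",630,152,.07),("cov2",595,411,.07),("p1d",135,163,.09),("p2d",267,163,.09),("p3",217,415,.09),("p4",370,420,.09)]:
    print(n,g(x,y,z))
ms=camera_model("side")
for n,x,y,z in [("screw",228,466,.075),("drdisc",245,190,.09),("pinkd",158,283,.05),("blade tip",160,325,0)]:
    print("side",n,at_z(ms,150+x/2.8,80+y/2.8,z))
E
```

```text
dict_keys(['fx', 'fy', 'cx', 'cy', 'extrinsics'])
c1 [0.5321 0.3802 0.085 ]
c2 [0.5337 0.139  0.085 ]
c3 [0.4614 0.1407 0.085 ]
c4 [0.4638 0.3772 0.085 ]
disc [0.5001 0.2658 0.09  ]
htop [0.4975 0.255  0.171 ]
awl disc [0.4997 0.3355 0.09  ]
T disc [0.4994 0.1838 0.09  ]
screw [ 0.4518 -0.0826  0.075 ]
s1 [ 0.4602 -0.0639  0.075 ]
s2 [ 0.4449 -0.1027  0.075 ]
cov [ 0.6111 -0.0622  0.07  ]
cov2 [ 0.4028 -0.0266  0.07  ]
p1d [0.6105 0.3371 0.09  ]
p2d [0.607 0.23  0.09 ]
p3 [0.4076 0.2693 0.09  ]
p4 [0.4007 0.1491 0.09  ]
side screw [ 0.4528 -0.0834  0.075 ]
side drdisc [0.5007 0.2531 0.09  ]
side pinkd [0.4042 0.1676 0.05  ]
side blade tip [0.4028 0.1561 0.    ]
```

```bash
cat >> h.py <<'E'
np.set_printoptions(precision=4,suppress=True)
def Rt(a):
    a=np.radians(a);c,s=np.cos(a),np.sin(a)
    return np.array([[c,0,-s],[s,0,c],[0,-1,0]])
E
python3 - <<'E'
from h import *
for a in (0,180):
  for p,b in [((.498,.259,.30),0),((.498,.259,.116),0),((.498,.259,.29),0),((.452,-.083,.29),-21.5),((.452,-.083,.18),-21.5),((.452,-.083,.17),-56),((.452,-.083,.17),-91.5),((.452,-.083,.17),-105)]:
    q=solve_ik(p,Rt(a+b)); print(a,b,p,q if q is None else np.round(q,1))
E
```

```text
0 0 (0.498, 0.259, 0.3) [ 15.8  24.8 -64.1  96.   23.1  74.  -52.9]
0 0 (0.498, 0.259, 0.116) [ 14.7  41.5 -66.8 107.5  43.8  61.7 -70. ]
0 0 (0.498, 0.259, 0.29) [ 15.4  25.2 -63.6  96.8  23.5  72.9 -53.2]
0 -21.5 (0.452, -0.083, 0.29) [ 36.    5.6 -32.9 109.7   3.3  65.6 -19.6]
0 -21.5 (0.452, -0.083, 0.18) [ 32.8  12.7 -31.4 118.    8.4  51.5 -24.7]
0 -56 (0.452, -0.083, 0.17) [ 28.4  12.8 -26.5 118.8   7.4  49.9 -58.3]
0 -91.5 (0.452, -0.083, 0.17) [ 24.1  12.3 -21.6 119.    5.9  49.7 -92.3]
0 -105 (0.452, -0.083, 0.17) [  22.2   12.1  -19.4  119.1    5.2   49.6 -105.2]
180 0 (0.498, 0.259, 0.3) [ 17.3  26.2 -67.1  95.9  24.9  74.7 125.5]
180 0 (0.498, 0.259, 0.116) [ 15.   42.  -67.5 107.5  44.4  62.1 109.5]
180 0 (0.498, 0.259, 0.29) [ 17.2  26.8 -67.1  96.7  25.6  73.8 124.9]
180 -21.5 (0.452, -0.083, 0.29) None
180 -21.5 (0.452, -0.083, 0.18) [ 60.   22.6 -66.6 116.8  25.   56.5 139.1]
180 -56 (0.452, -0.083, 0.17) [ 59.6  23.8 -66.7 117.4  26.7  55.7 103. ]
180 -91.5 (0.452, -0.083, 0.17) [ 46.7  16.9 -48.5 117.9  16.1  51.8  77.8]
180 -105 (0.452, -0.083, 0.17) [ 44.2  16.1 -45.3 118.   14.6  51.4  65.8]
```

```bash
python3 - <<'E'
from h import *
m=camera_model("wrist");c,d=ray(m,m["cx"],m["cy"]);R=get_tool_rot()
print(R.T@(c-get_ee_pos()),R.T@d)
movep([.452,-.083,.27],Rt(-21.5)); print(get_clock(),get_ee_pos())
im,m=snap("wrist","w1.png",None,1.5)
print(proj(m,[.452,-.083,.07]), proj(m,[.452,-.083,.08]))
print([(b["conf"],b["bbox"]) for b in boxes_of("wrist","screw_slot")])
E
```

```text
[ 0.002  -0.143   0.0715] [ 0.      0.9598 -0.2808]
2.675 [ 0.4521 -0.0844  0.2698]
[254.8573 167.8468] [254.8069 169.5603]
[(0.68, [232.4, 146.2, 282.4, 194.9])]
```

View pics/w1.png

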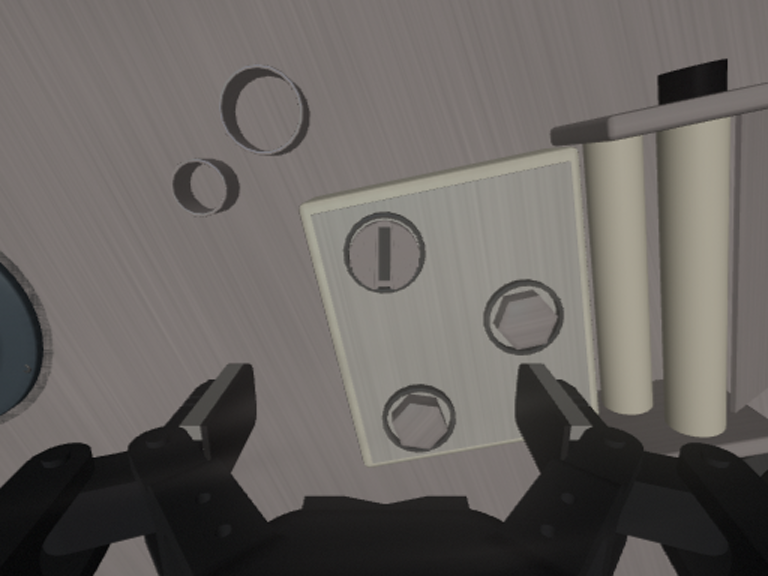

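```bash
python3 - <<'E'
from h import *
m=camera_model("wrist")
for z in (.07,.08): print([at_z(m,u/1.5,v/1.5,z) for u,v in [(384.5,252.5),(384.5,228),(384,280)]])
p=at_z(m,384.5/1.5,228/1.5,.075)-at_z(m,384/1.5,280/1.5,.075);print(np.degrees(np.arctan2(p[1],p[0])),np.linalg.norm(p))
# go look at driver
move_l([.46,-.05,.32])
movep([.498,.259,.285],Rt(0)); print(get_clock(),get_ee_pos())
im,m=snap("wrist","w2.png",None,1.5)
for z in (.09,.171): print(1.5*proj(m,[.498,.259,z]))
for x,y in [(.463,.139),(.533,.139),(.463,.379),(.533,.379)]: print(1.5*proj(m,[x,y,.085]))
E
```

```text
[array([ 0.4534, -0.0838,  0.07  ]), array([ 0.4605, -0.0658,  0.07  ]), array([ 0.4447, -0.1046,  0.07  ])]
[array([ 0.4541, -0.082 ,  0.08  ]), array([ 0.4611, -0.0645,  0.08  ]), array([ 0.4457, -0.1021,  0.08  ])]
67.81702979197853 0.04125984361784943
4.5167 [0.4989 0.2569 0.2847]
[382.6477 251.0331]
[382.0121 277.6389]
[342.8708 386.4817]
[423.749  386.2421]
[332.7334  83.8383]
[431.0918  83.5203]
```

View pics/w2.png

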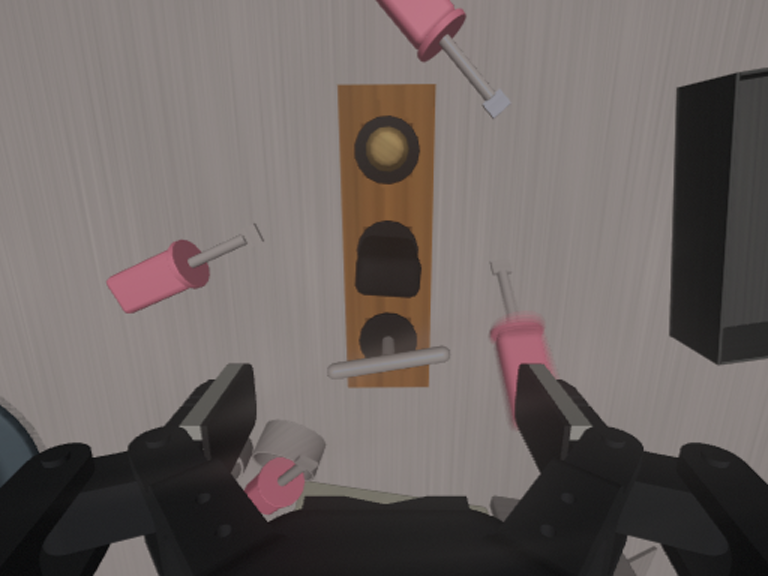

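```bash
python3 - <<'E'
from h import *
snap("top","t2.png",(60,90,360,290),2.66)
snap("side","s2.png",(150,80,400,290),2.8)
print(get_contact_force())
m=camera_model("wrist");print(1.5*proj(m,[0.5,0.329,0]),ray(m,0,0)[0])
E
```

```text
[-0.2271  0.3741  0.066 ]
[384.7135 158.0378] [0.4998 0.3268 0.428 ]
```

View pics/t2.png

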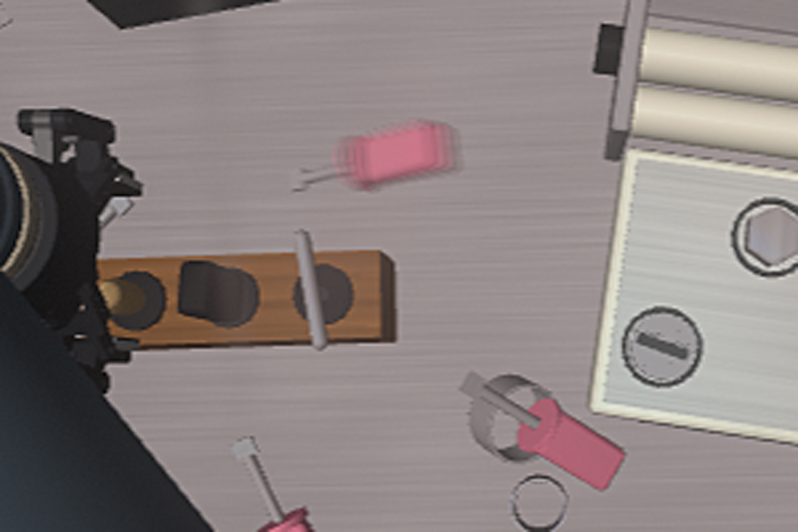

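View pics/s2.png

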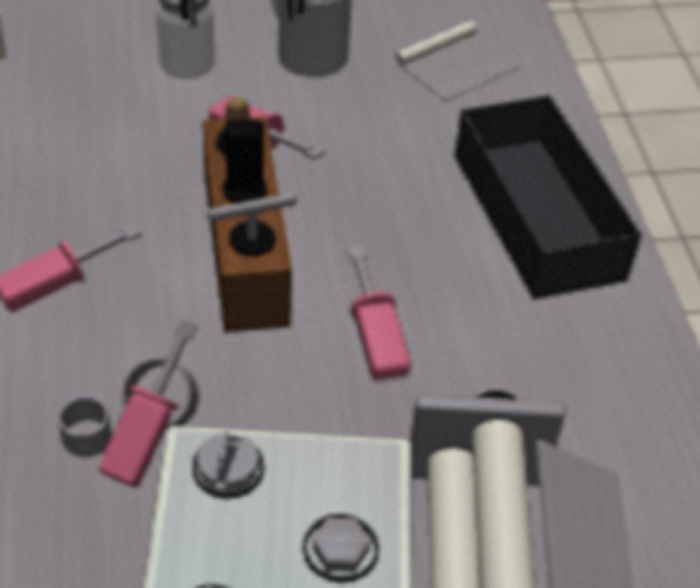

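```bash
python3 - <<'E'
from h import *
command_gripper(.06)
move_l([.5003,.2585,.20],Rt(0),v=.15)
move_l([.5003,.2585,.117],v=.1,f_stop=15)
print(get_clock(),get_ee_pos(),get_contact_force())
snap("side","s3.png",(200,80,350,200),4)
command_gripper(.02,80)
print(get_width(),get_ee_pos(),get_contact_force(),get_wrist_torque(),get_clock())
snap("side","s4.png",(200,80,350,200),4)
E
```

```text
6.7417 [0.5007 0.2589 0.1176] [-0.0462 -0.0182 -0.2949]
0.0392369155986501 [0.5007 0.2588 0.1179] [-0.9819 -0.5844  5.6935] [-0.2329  0.302  -0.035 ] 7.1083
```

View pics/s4.png

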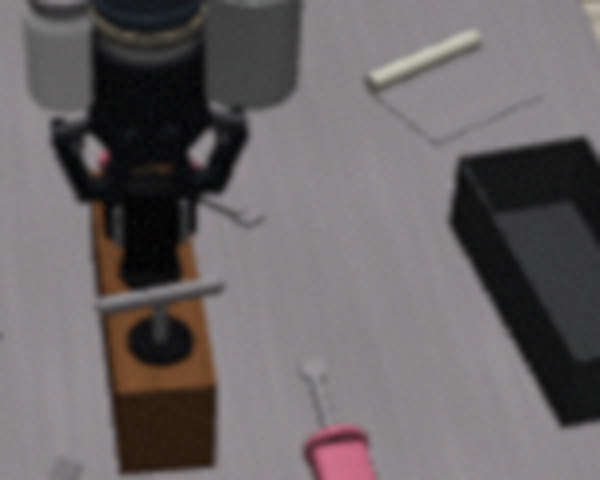

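```bash
python3 - <<'E'
from h import *
command_gripper(.06)
move_l([.5003,.2585,.215],v=.2)
for p,b in [((.5003,.2585,.215),90),((.5003,.2585,.117),90),((.5003,.2585,.31),90),((.48,.1,.31),90),((.453,-.083,.3),-22),((.453,-.083,.17),-22),((.453,-.083,.17),-96)]:
    q=solve_ik(p,Rt(b)); print(b,p,q if q is None else np.round(q,1))
movep([.5003,.2585,.215],Rt(90))
print(get_clock(),get_ee_pos())
im,m=snap("wrist","w5.png",None,1.5)
snap("side","s5.png",(180,60,340,180),4)
print(1.5*proj(m,[.5003,.2585,.171]),1.5*proj(m,[.5003,.2585,.09]))
E
```

```text
90 (0.5003, 0.2585, 0.215) [ 17.   33.4 -68.7 101.9  33.5  68.4  28.4]
90 (0.5003, 0.2585, 0.117) [ 13.1  39.4 -63.5 107.3  41.1  59.9  22.4]
90 (0.5003, 0.2585, 0.31) [ 19.5  28.3 -71.9  94.7  27.6  77.3  33.4]
90 (0.48, 0.1, 0.31) [ 44.6  19.2 -75.1 103.4  19.4  72.5  54.3]
-22 (0.453, -0.083, 0.3) [ 48.1   6.7 -46.1 108.2   5.2  67.2 -21.8]
-22 (0.453, -0.083, 0.17) [ 42.9  15.9 -43.8 118.   14.   51.3 -30.7]
-96 (0.453, -0.083, 0.17) [ 29.3  13.1 -27.6 118.6   7.8  50.  -98.7]
9.375 [0.5    0.2583 0.2143]
[389.6385 324.9235] [388.3805 278.8958]
```

View pics/w5.png

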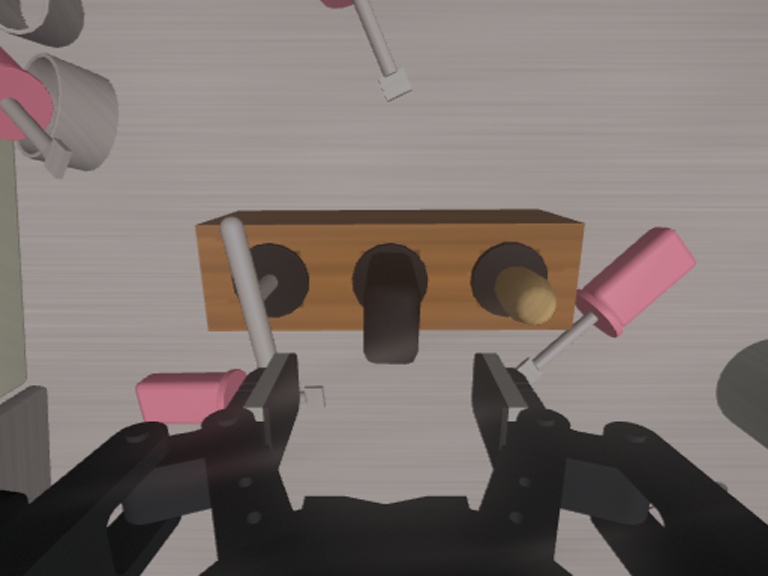

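View pics/s5.png

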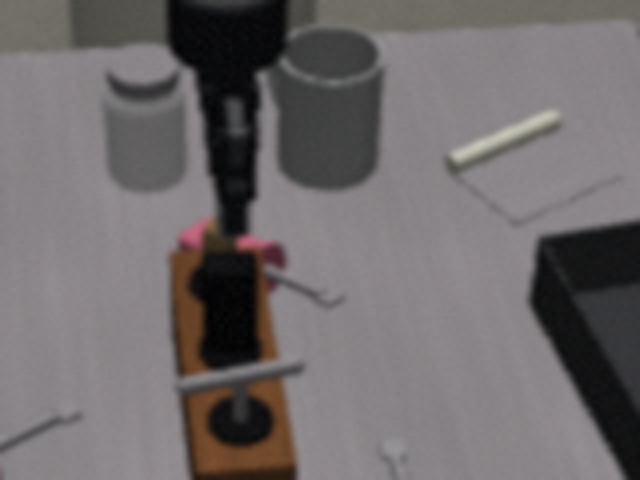

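```bash
python3 - <<'E'
from h import *
command_gripper(.05)
move_l([.5003,.2585,.117],v=.12,f_stop=12)
print(get_clock(),get_ee_pos(),get_contact_force())
command_gripper(.01,80)
print(get_width(),get_ee_pos(),get_contact_force(),get_wrist_torque(),get_clock())
E
```

```text
10.7083 [0.5007 0.2591 0.1177] [ 0.9725  0.8176 -0.5713]
0.024930828882084772 [0.5007 0.2591 0.118 ] [-1.4652  0.459   4.4922] [-0.0136  0.0962  0.0006] 11.0417
```

```bash
python3 - <<'E'
from h import *
move_l([.5003,.2585,.305],v=.2)
print(get_clock(),get_ee_pos(),get_contact_force(),get_width())
movep([.453,-.083,.28],Rt(-22.2))
print(get_clock(),get_ee_pos(),get_width())
im,m=snap("wrist","w6.png",None,1.5)
snap("side","s6.png",(150,100,350,280),3)
snap("top","t6.png",(200,130,400,280),3)
E
```

```text
12.1333 [0.4998 0.2577 0.3036] [-0.9973 -0.3913 -2.3638] 0.025187304033969512
13.4333 [ 0.4534 -0.0817  0.28  ] 0.025367560185106358
```

View pics/w6.png

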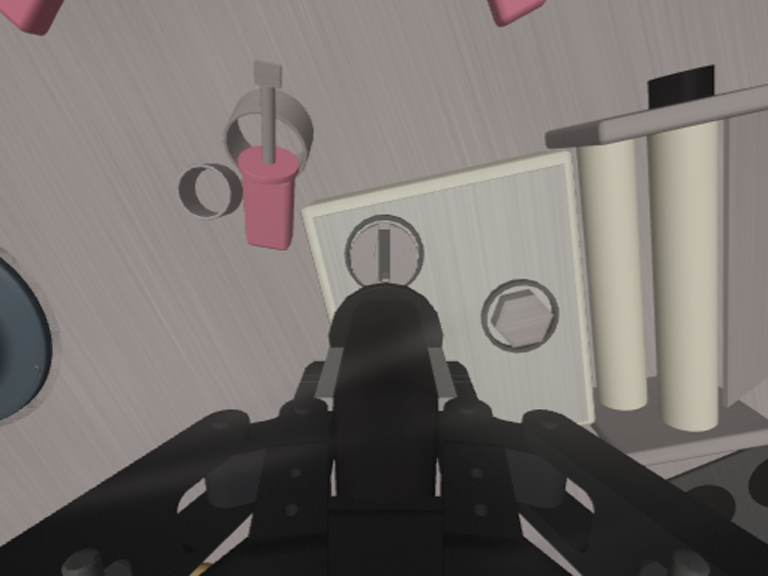

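View pics/s6.png

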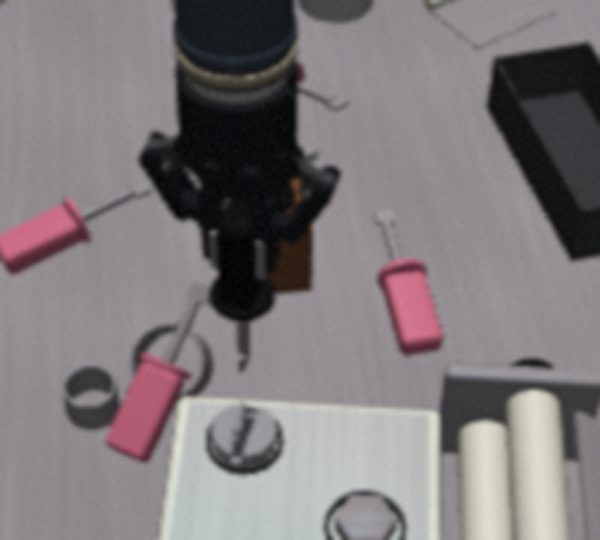

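```bash
python3 - <<'E'
from h import *
ms=camera_model("side");p=get_ee_pos()
print(proj(ms,[p[0],p[1],p[2]+.017-.125]),(231,222.7), at_z(ms,231,222.7,p[2]-.108))
m=camera_model("wrist");print(at_z(m,384.3/1.5,253/1.5,.073))
move_l([.453,-.083,.205],v=.15)
print(get_contact_force(),get_ee_pos())
snap("side","s7.png",(190,190,290,270),6)
r=move_l([.453,-.083,.165],v=.03,f_stop=3)
print(r,get_clock(),get_ee_pos(),get_contact_force())
snap("side","s8.png",(190,190,290,270),6)
E
```

```text
[230.9688 220.4804] (231, 222.7) [ 0.453  -0.0881  0.172 ]
[ 0.454  -0.0829  0.073 ]
[-0.7144 -0.7571 -1.8347] [ 0.4537 -0.0826  0.2056]
True 15.0667 [ 0.4528 -0.0831  0.1832] [ 0.1426 -0.4051  2.2313]
```

View pics/s8.png

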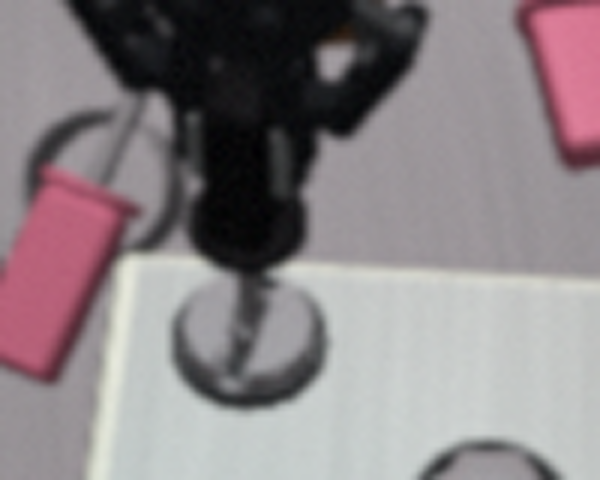

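View pics/s7.png

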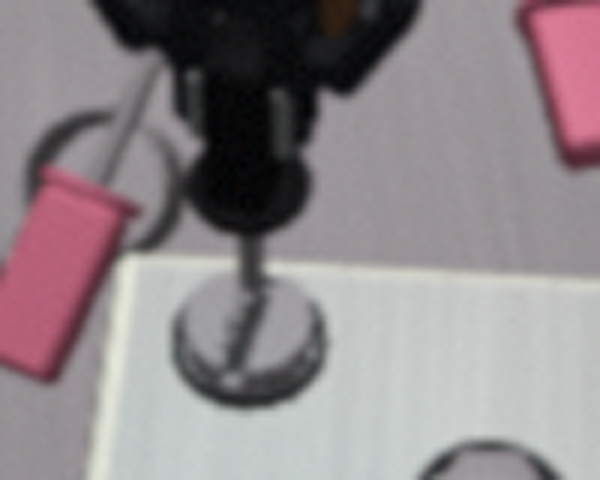

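```bash
python3 - <<'E'
from h import *
p=get_ee_pos()
for z in (.181,.179,.1775):
    move_l([.453,-.083,z],v=.02); hold(.1)
    print(get_clock(),get_ee_pos(),get_contact_force(),get_wrist_torque())
snap("side","s9.png",(190,190,290,270),6)
E
```

```text
15.4833 [ 0.4531 -0.083   0.1812] [-0.5346 -0.5261  3.6528] [-0.0853  0.0839  0.0018]
15.8333 [ 0.4531 -0.083   0.1793] [-1.8369  0.591   5.3018] [-0.0339  0.2784  0.03  ]
16.1833 [ 0.4532 -0.083   0.1779] [-1.1351 -0.5769  6.3755] [-0.0366  0.4179  0.0002]
```

View pics/s9.png

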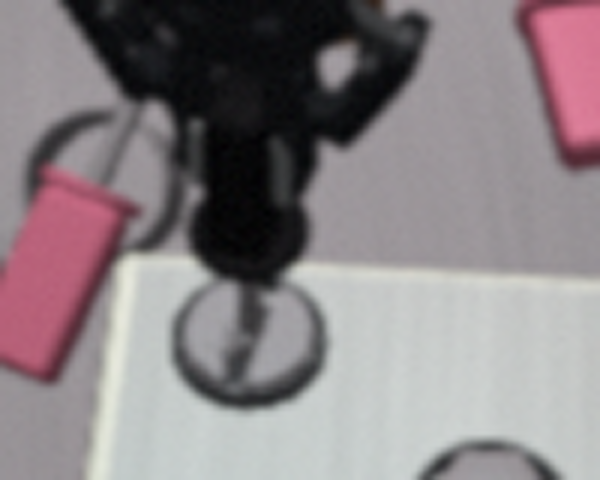

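```bash
python3 - <<'E'
from h import *
a=-22.2
for i in range(3):
    a-=6
    move_l([.453,-.083,.1778],Rt(a),v=.02)
    R=get_tool_rot()
    print(a,np.degrees(np.arctan2(R[1,0],R[0,0])),get_clock(),get_ee_pos(),get_contact_force()[2],get_wrist_torque(),get_width())
E
```

```text
-28.2 -28.210228200583582 16.4917 [ 0.4528 -0.0827  0.1781] 6.8192533344056825 [0.1333 0.493  0.0254] 0.024785457982787275
-34.2 -34.201368751103836 16.75 [ 0.4525 -0.0823  0.1779] 5.6634692783973275 [0.3743 0.6347 0.0558] 0.025484387993895484
-40.2 -40.18482083736638 17.0083 [ 0.4523 -0.0821  0.1779] 6.687891239482734 [0.4645 0.7044 0.0329] 0.02518008617717705
```

```bash
python3 - <<'E'
from h import *
a=-40.2
for i in range(6):
    a-=5
    move_l([.453,-.083,.1778],Rt(a),v=.02)
    print(a,get_clock(),get_ee_pos(),get_contact_force(),get_wrist_torque(),get_width())
snap("side","s10.png",(190,190,290,270),6)
snap("wrist","w10.png",None,1.5)
E
```

```text
-45.2 17.2583 [ 0.4523 -0.0821  0.1779] [-2.1253  1.8681  6.8563] [0.4732 0.7473 0.1121] 0.025299513396833933
-50.2 17.5083 [ 0.4523 -0.082   0.1779] [-2.6613  2.0315  7.8762] [0.635  0.7428 0.038 ] 0.025113710669534092
-55.2 17.7583 [ 0.4523 -0.082   0.1779] [-2.2682  1.969   6.7235] [0.5219 0.8068 0.0309] 0.02551220424960525
-60.2 18.0083 [ 0.4523 -0.082   0.1779] [-2.691   1.7137  6.5587] [0.5982 0.746  0.0982] 0.024772603698269172
-65.2 18.2583 [ 0.4523 -0.082   0.1779] [-1.9408  1.335   5.8987] [0.5847 0.7025 0.0897] 0.025169074301734633
-70.2 18.5083 [ 0.4523 -0.0819  0.1779] [-1.5292  1.5669  6.8876] [0.6727 0.7637 0.0543] 0.025435599096783883
```

View pics/s10.png

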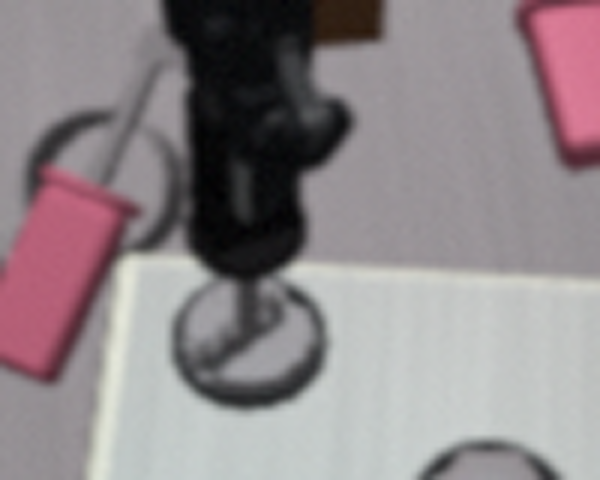

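View pics/w10.png

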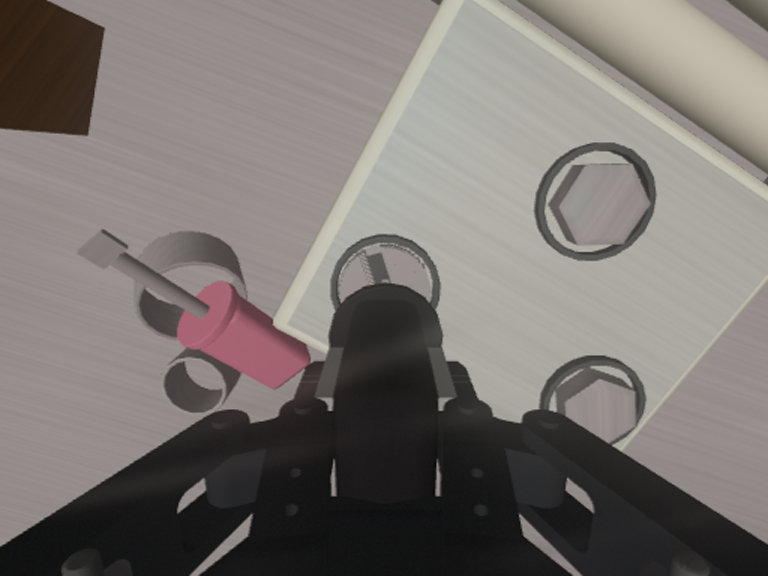

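```bash
python3 - <<'E'
from h import *
a=-70.2
while a>-118:
    a-=4 if a<-85 else 5
    try: move_l([.453,-.083,.1778],Rt(a),v=.02)
    except MotionError as e: print(e);break
    R=get_tool_rot(); t=get_wrist_torque()
    print(a,np.degrees(np.arctan2(R[1,0],R[0,0])),get_clock(),get_ee_pos(),get_contact_force(),t,get_width())
    if abs(t[2])>.5: break
hold(.15)
snap("side","s11.png",(190,190,290,270),6)
snap("wrist","w11.png",None,1.5)
E
```

```text
-75.2 -75.17651767058335 18.8583 [ 0.4523 -0.0819  0.1779] [-2.3565  3.0163  6.9385] [0.6532 0.7467 0.1195] 0.02479918692072308
-80.2 -80.17295046866805 19.1083 [ 0.4524 -0.0818  0.1779] [-1.4951  1.3583  7.119 ] [0.6641 0.6743 0.0616] 0.024823863039067896
-85.2 -85.17459697273384 19.3583 [ 0.4523 -0.0818  0.1779] [-1.8458  2.2468  6.4358] [0.6732 0.7398 0.0343] 0.02501941675217185
-89.2 -89.17057348813043 19.6083 [ 0.4524 -0.0818  0.1779] [-2.3121  2.4451  6.3898] [0.7526 0.7216 0.1161] 0.025282408288261993
-93.2 -93.17478599780421 19.8583 [ 0.4524 -0.0818  0.1779] [-2.1522  1.8421  6.1216] [0.7163 0.6319 0.0948] 0.025325717636519467
-97.2 -97.16483239654308 20.1083 [ 0.4524 -0.0818  0.1779] [-1.7315  3.1247  6.8917] [0.7145 0.6331 0.0794] 0.025485307295026252
-101.2 -101.11070629129658 20.3583 [ 0.4525 -0.0817  0.178 ] [-2.0426  1.6525  6.1041] [0.7428 0.6233 0.2339] 0.025198463814089054
-105.2 -105.04563783992481 20.6083 [ 0.4526 -0.0816  0.178 ] [-1.9223  1.0979  6.9542] [0.8107 0.5717 0.5005] 0.025425116213659036
```

View pics/w11.png

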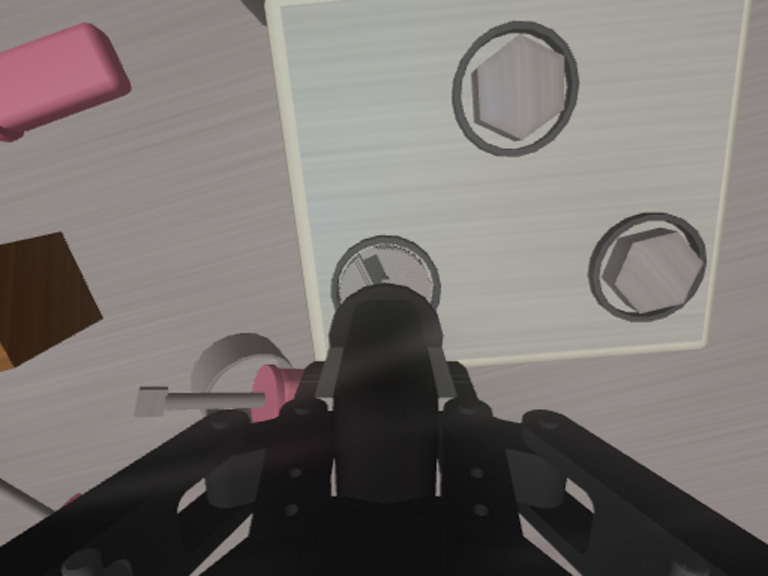

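View pics/s11.png

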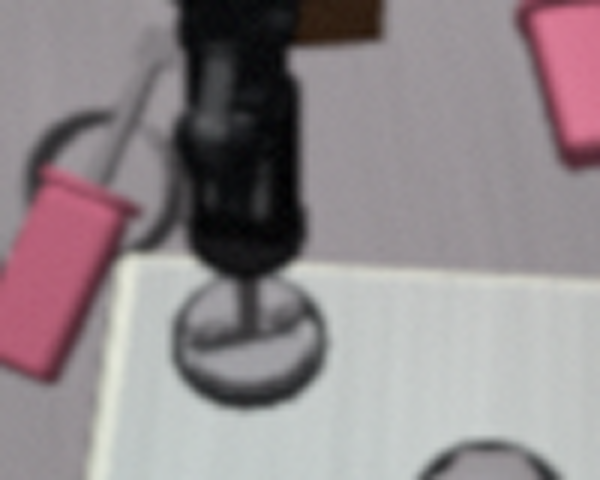

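```bash
python3 - <<'E'
from h import *
for a in (-100,-94): move_l([.453,-.083,.1778],Rt(a),v=.02)
print(get_wrist_torque(),get_contact_force())
move_l([.453,-.083,.20],v=.05)
move_l([.453,-.083,.29],v=.15)
print(get_clock(),get_ee_pos(),get_contact_force(),get_width())
snap("wrist","w12.png",None,1.5)
snap("side","s12.png",(150,100,350,280),3)
E
```

```text
[0.7035 0.5212 0.0188] [-1.6334  2.3863  7.5024]
22.7083 [ 0.4523 -0.0831  0.2891] [ 0.1423  0.2447 -2.376 ] 0.02505406043606387
```

View pics/w12.png

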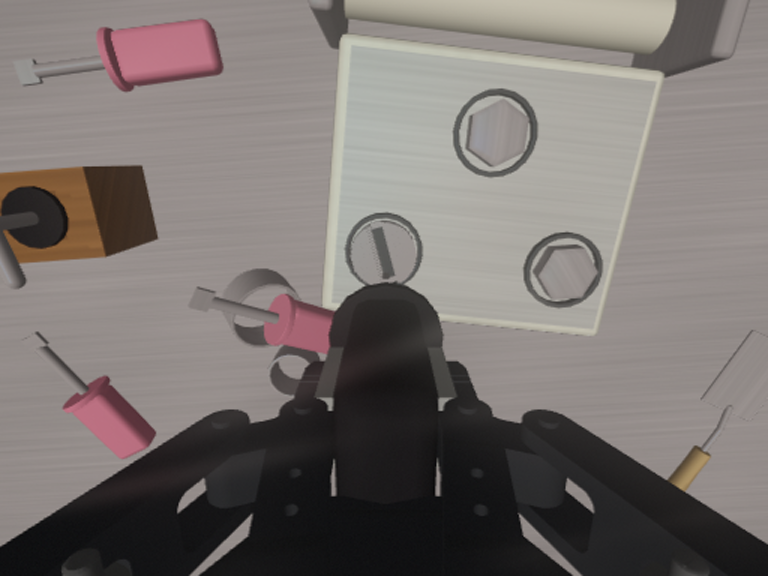

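View pics/s12.png

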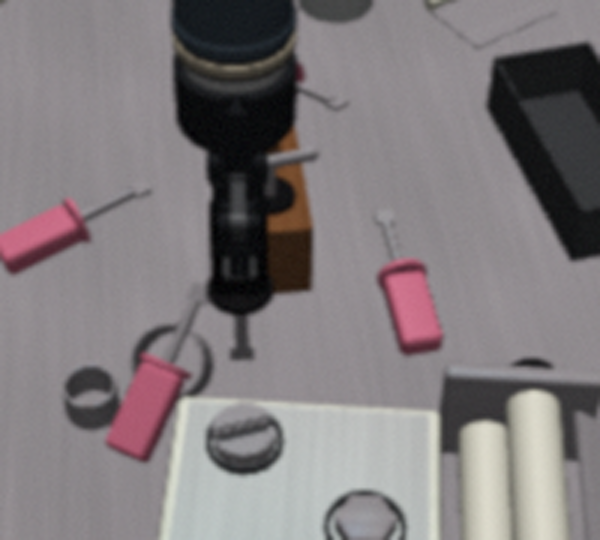

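```bash
python3 - <<'E'
from h import *
m=camera_model("wrist")
p=at_z(m,375/1.5,226/1.5,.08)-at_z(m,387/1.5,277/1.5,.08);print(np.degrees(np.arctan2(p[1],p[0])),p)
print(solve_ik([.5003,.2585,.305],Rt(90)))
movep([.453,-.083,.29],Rt(-22.2))
movep([.5003,.2585,.305],Rt(90)); hold(.2)
print(get_clock(),get_ee_pos(),get_width(),get_contact_force())
snap("wrist","w13.png",None,1.5)
snap("side","s13.png",(180,40,340,200),3.7)
snap("top","t13.png",(60,90,360,290),2.66)
E
```

```text
8.907182386658311 [0.0426 0.0067 0.    ]
[ 17.3002  26.1128 -67.0694  95.2515  24.7705  75.3478  35.8694]
25.4417 [0.5008 0.2572 0.3049] 0.025150431634808026 [-0.6284 -0.0153 -2.2033]
```

View pics/w13.png

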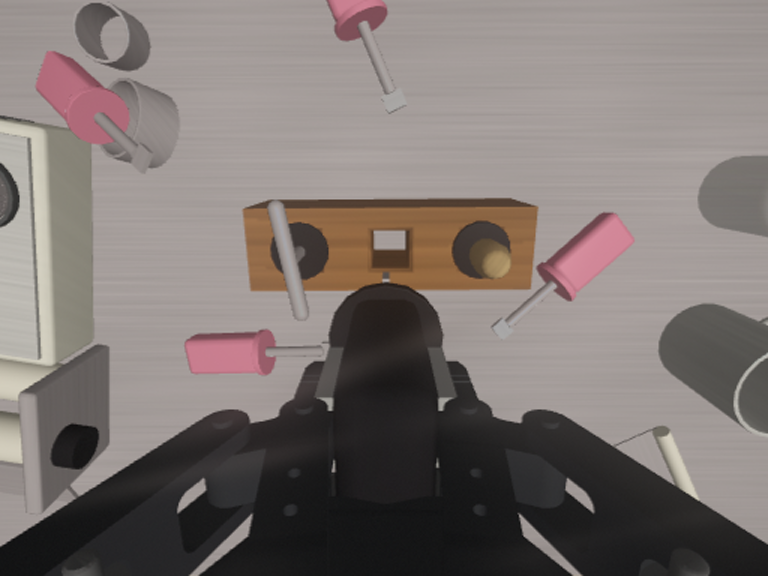

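View pics/s13.png

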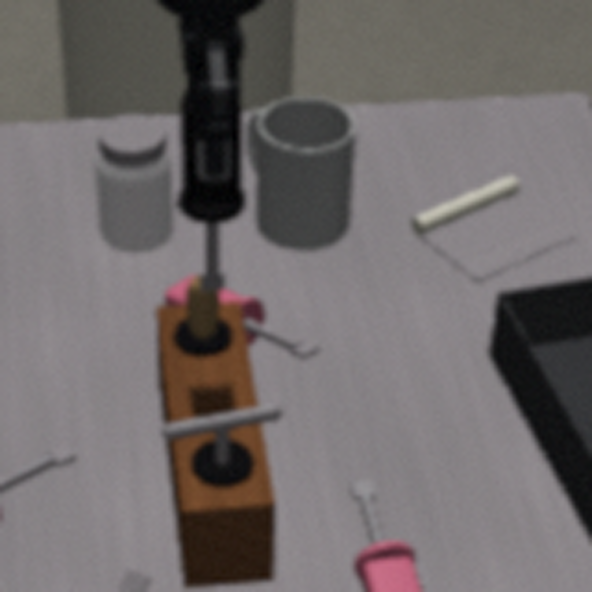

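View pics/t13.png

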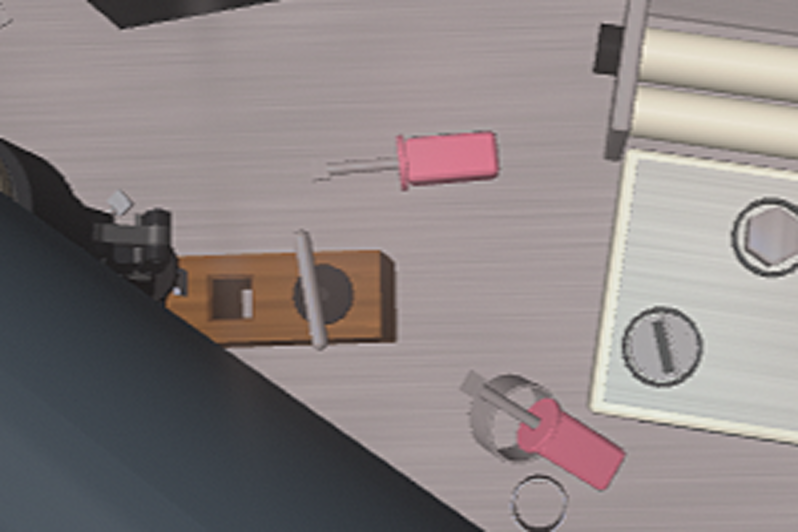

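```bash
python3 - <<'E'
from h import *
move_l([.5003,.2585,.215],v=.15); hold(.1)
print(get_clock(),get_ee_pos(),get_contact_force())
snap("side","s14.png",(180,60,340,200),3.7)
r=move_l([.5003,.2585,.116],v=.06,f_stop=5)
print(r,get_clock(),get_ee_pos(),get_contact_force(),get_wrist_torque())
snap("side","s15.png",(180,60,340,200),3.7)
E
```

```text
26.4417 [0.5009 0.2592 0.2163] [ 0.0931  0.5925 -1.6728]
True 28.0 [0.5002 0.2585 0.118 ] [-0.699  -0.5377  4.9587] [-0.1321 -0.0432  0.0107]
```

View pics/s15.png

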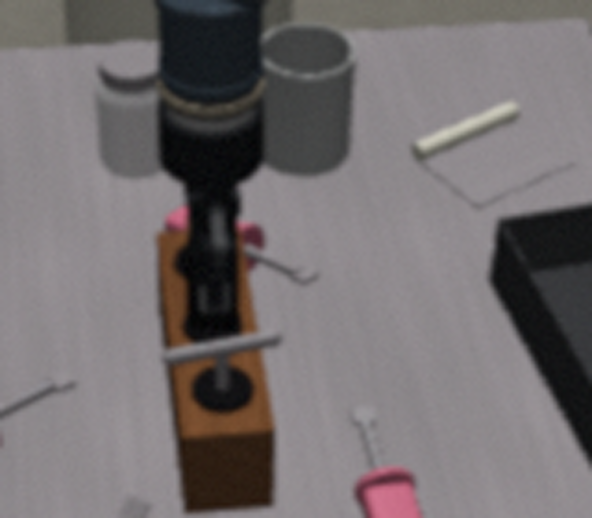

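Seated at the same height (0.118) as when it was gripped. Release, retreat and check.

```bash
python3 - <<'E'
from h import *
command_gripper(.05)
print(get_contact_force(),get_width())
move_l([.5003,.2585,.225],v=.12)
move_l([.5003,.2585,.30],v=.2)
movep([.453,-.083,.29],Rt(-22.2)); hold(.3)
print(get_clock(),get_contact_force())
snap("wrist","w16.png",None,1.5)
snap("side","s16.png",(150,80,400,290),2.8)
snap("top","t16.png",(60,90,360,290),2.66)
E
```

```text
[-0.61   -0.1108  0.0595] 0.04995265147514805
31.5917 [ 0.8507  0.03   -0.5265]
```

View pics/w16.png

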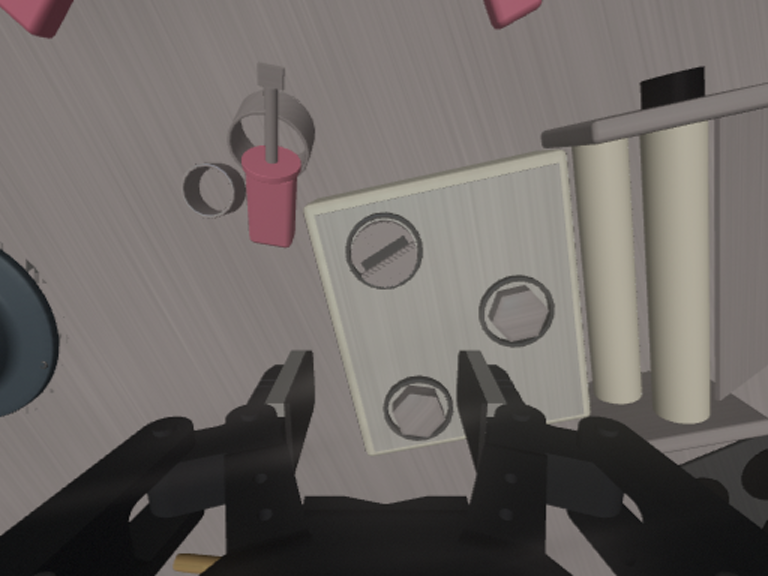

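View pics/s16.png

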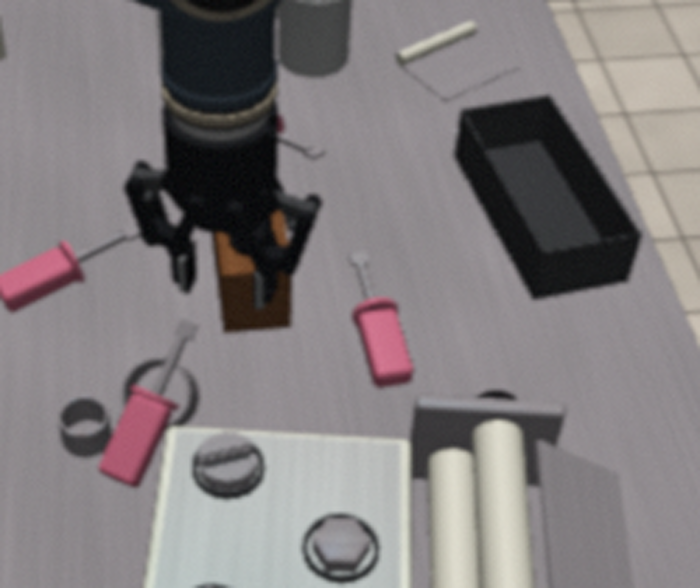

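View pics/t16.png

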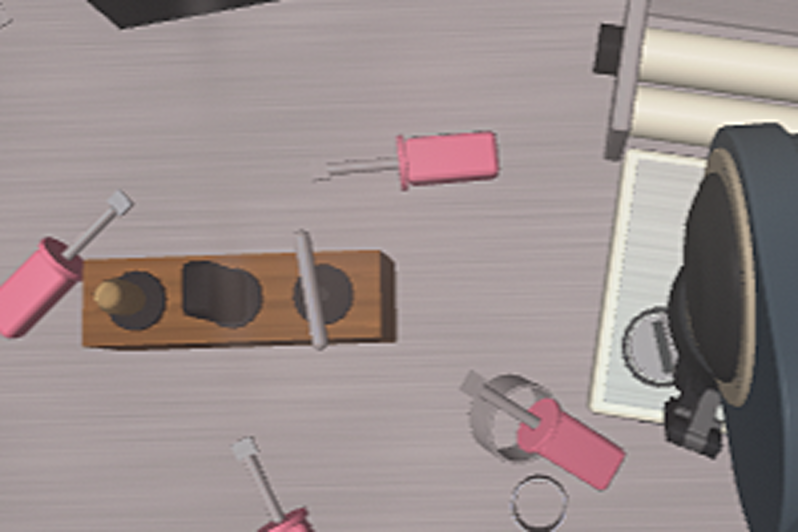

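```bash
python3 - <<'E'
from h import *
m=camera_model("wrist")
p=at_z(m,409/1.5,240/1.5,.083)-at_z(m,362/1.5,268/1.5,.083);print(np.degrees(np.arctan2(p[1],p[0])))
print(get_clock());print(finish_job())
E
```

```text
9.073595209942924
31.7417
the job is handed in; nothing more can be done
None
```

I turned the slotted screw clockwise to its stop, stood the black screwdriver back in its rack hole, let go, and handed the job in at about 31.7 s of the 53 s allowed. No verdict was reported.

**What I did:**
- My first grip closed on the 40 mm faces of the handle, so I let go and regripped on the 26 mm flats. The handle's flats turned out to face the rack's ends, not its long sides.
- I set the blade in the slot and pushed until the force readings gave about 8 N on the screw, roughly 5 to 6 mm down by the height readings.
- Still pushing, I turned until the torque rose from about 0.1 to 0.5 N m. I then backed off 11° to free the blade and lifted out.

**Last checks:**
- **Screw:** the slot went from 67.8° to 9.1°, a turn of about 1.03 rad. The start angle is unknown (0 to 0.25 rad), so the 1.22 stop rests on the torque rise, which fits a start near 0.2. The head looked sprung up after the blade left.
- **Screwdriver:** it seated at the same tool height it was gripped at (0.118 m), and in the top view it stands where it did at the start, to within about 2 mm.
- **Robot:** it was clear of everything at hand-in, with the force reading about zero.

The four pink look-alikes tipped over between about 0.6 and 4.5 s. My planned path went well above them and no contact force showed when I checked just after. They were all still on the table when I last saw them.

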